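# Set the potter's rim gauge to the marked notch

### The job

Set the sliding rim gauge for the next bowls: with the outside of the fingers, push its cursor along the rail, over any other notch on the way, until its spring pin drops into the notch beside the tall round-topped peg, and leave it resting there. Only push the cursor: do not pinch it between the fingers, do not touch or pull up the pin's black knob, and leave the bowl, cup, jar and brush where they are.

Things in the scene. Friction and masses are not known exactly. Their poses are not given: they have to be found in the camera images.
- gauge: the fixed rim gauge: wooden board 170 x 440 x 12 mm with an aluminium rail, 34 mm wide, 400 mm long, along its y axis; rail top 38 mm above the table. Origin on the table under the rail's middle; y along the rail, x across it to the side with the pegs (board from -60 to +110 mm). Dark end stops, 62 mm high, 200 to 212 mm from the origin at both ends. Turned at most 0.32 rad
- notch_a (a point): middle of a V notch across the rail, at the height of the rail top; 17 mm wide at the top, 9 mm deep, 45 degree flanks; at y = -110 mm of the gauge
- notch_b (a point): middle of the second such notch, at y = +50 mm of the gauge
- notch_c (a point): middle of the third such notch, at y = +115 mm of the gauge
- cursor_mark (a point): the middle of the cursor, at rail-top height. The cursor is a captive dark steel block, 90 mm across the rail, 44 mm along it (with its two cheek plates), 40 to 70 mm above the table; it only slides along the rail, starting between notch_a and notch_b. It drags with 2 to 3 N; the pin pulls it into a notch from about 7 mm away and the push force dips; pushing it out takes about 8 to 12 N
- pointer_tip (a point): end of the cursor's thin steel pointer (6 mm thick), 62 mm above the table, which reaches out over the pegs to 101 mm from the rail's middle
- cursor (a joint): place of the cursor's middle along the rail in m, in the gauge's y (range -0.15 to 0.15); in a notch when at about -0.11, 0.05 or 0.115
- pin (a joint): how far the upright spring pin in the middle of the cursor has dropped, in m: 0 when its tip rides on the rail top, about 0.007 when it is seated in a notch, below 0 when it is pulled up
- pin_knob: the black round knob on top of the pin, 22 mm in diameter, 11 mm high, over the middle of the cursor; origin at the centre of its underside, 82.5 mm above the table when the pin rides on the rail (top at 93.5 mm) and 7 mm lower when seated. Not to be touched
- cheek_left: aluminium plate, 90 x 4 x 30 mm, that forms the whole end face of the cursor on the gauge's +y side: the face to push towards -y. Origin at the plate's centre, 55 mm above the table; outer face 22 mm from the cursor's middle
- cheek_right: the same plate on the gauge's -y side: the face to push towards +y
- tall_peg: fixed wooden peg, 20 mm in diameter, 38 mm tall with a round top (top 50 mm above the table), that stands on the board 78 mm from the rail's middle on the +x side, level with the wanted notch (same y in the gauge's frame). Origin at the centre of its foot; axes parallel to the gauge's
- stub_a: low square wooden stub, 20 x 20 x 10 mm, fixed on the board beside one of the other two notches; origin at the centre of its underside
- stub_b: a second stub of the same kind beside the remaining notch
- bowl: loose white ceramic bowl, 130 mm across, 55 mm high, beyond the gauge on the peg side; origin under its centre
- water_cup: loose terracotta cup, 64 mm across, 75 mm high, on the robot's side of the gauge; origin under its centre
- slip_jar: loose closed white jar with steel lid, 54 mm across, 70 mm high, on the robot's side of the gauge; origin under its centre
- brush: loose brush lying on the table beyond the gauge on the peg side, along its own x axis; origin at the middle of its underside

How it is judged (in metres and radians):
At the end, for the whole second after the job is handed in: the cursor's middle is within 4 mm of the tall peg along the rail, the pin has dropped more than 5 mm into that notch, the cursor is at rest, and the bowl, cup, jar and brush are within 20 mm of where they began (y of cursor_mark in the frame of tall_peg between -0.004 and 0.004 m and value of joint pin above 0.005 m and velocity of joint cursor between -0.005 and 0.005 m/s and distance of each of bowl, water_cup, slip_jar, brush from where it was at the start of the episode below 0.02 m); the robot touches nothing.
It fails at once if the cursor is pinched (both its end faces pressed by the fingers at once, over 2 N each) (contact force between the fingers and cheek_left above 2 N and contact force between the fingers and cheek_right above 2 N).
It fails at once if the robot touches the pin's knob (over 1 N) (contact force between any of the fingers, the arm and pin_knob above 1 N).
It fails at once if the pin is pulled up (more than 4 mm above its riding height) (value of joint pin below -0.004 m).
It fails at once if a bystander is moved more than 20 mm or lifted (distance of any of bowl, water_cup, slip_jar, brush from where it was at the start of the episode above 0.02 m).
It also fails if it takes over 38 s, if anything falls off the work surface, if the arm or the gripper's body presses on something with over 40 N, if the wrist force passes 120 N, or if a joint passes its speed limit or range.

### The arm

A 6-joint arm with a two-finger parallel gripper is mounted at the origin on the work surface. World frame = base frame: x ahead of the robot, y to its left, z up, the work surface at z = 0. Lengths are in mm, angles in rad, forces in N, time in s.
With the tool pointing down it reaches from about 275 to 1000 mm from the base axis. Payload 8.4 kg.
Tool frame: the origin (TCP) lies at the very end of the fingers, on their centre line; the grasp point (between the pads) lies 19 mm behind it; y points along the fingers, x is the direction in which the jaws open and shut, and the axes are right-handed (so a half turn about y gives the same grasp; the last joint's range is limited). The gripper opens to 85 mm and grips with 20 to 120 N. Pads are 22 mm wide; open, the fingers measure 114 mm over their backs; the gripper's body (76 mm by 85 mm) begins 54 mm behind the grasp point. The pads swing forward as they close: fully open they stand 13 mm farther back than shut.
Start: joints at [-1.217, 0.353, 1.633, -0, 1.155, -0.002], TCP at [217.711, -585.858, 231.281] pointing down, gripper open.
Joint ranges: [-2.63, 2.63], [-0.92, 2.1], [0.06, 2.66], [-1.3, 4.44], [0, 2.69], [-3.02, 3.02]. Speed limits (rad/s): [2.22, 2.22, 2.79, 3.14, 3.14, 3.14].

### API

Orientations are given as [roll, pitch, yaw] about the fixed x, y, z axes, in that order (R = Rz(yaw) Ry(pitch) Rx(roll)).
In Python, from rig import r gives the robot as it stands.
- The arm moves only by the tool servo_tool, never from a script. Its argument "motion" is a list of rows, each a list of 7 numbers: the opening, from -1 (shut) to 1 (fully open), then the shift along the tool's x, y, z in m, then the turn, a rotation vector about the tool's x, y, z in units of 10 degrees (1.0 is 10 degrees). A call has 1 to 12 rows; each row is the pose to reach, as a shift and turn from the pose commanded when the call began, along the tool's axes at that moment; what a row does not reach only later rows make up. A row lasts 1/8 s, in which the tool goes at most 62.5 mm and 10.7 degrees, less where a joint would pass 70% of its speed; a pose out of reach is approached as far as the arm can. A call with a gripper value outside its range is refused whole. The fingers move at their own pace and stop on an object; "grip_force" is the grip in N (left out, the last holds). Time passes only in rows, so rows that repeat a pose let the fingers close. It gives the time, the measured TCP pose, the force and the opening at its end, in the units of the state.
- r.sense(): the state, without advancing time (a new reading comes with each control period).
- r.grab_frame(name): name is "side" or "top" or "wrist"; returns the picture (384x512x3 uint8, red, green, blue); there is no depth.
- r.calibration(name): a dict with "fx", "fy", "cx", "cy" (pixels), "R" (3x3) and "t" (3): a world point X has camera coordinates R X + t; the wrist camera has in their place "mount" (4x4, takes a point from camera to tool coordinates, whose origin is the TCP and whose axes are the tool frame's). Camera axes: x right, y down, z forward; pixel columns grow to the right and rows downward; lengths in mm; the calibration is good to about 2 mm. A picture is of the moment at which its call begins: read the wrist's pose just before it. calibration takes no time and is no camera call.
- r.sign_off(): hands the job in, once; it reports no verdict.
The state is a dict: "clock": time; "qpos": joint angles; "qvel": joint speeds; "joint_efforts": joint torques, N m; "eef_pos": TCP position; "tcp_rot": TCP orientation; "contact_force": force on the tool from outside, world axes, zero at the start; "wrist_torque": the same for the moment, N m; "opening": opening from 0.0 (shut) to 1.0 (fully open).
Only numpy, scipy, OpenCV 4.12 (cv2) and the standard library are available. Lean on these libraries where they do the work, as an engineer would, in place of code of your own. Each camera call takes 0.05 s, during which the arm holds its last target. There are 200 camera calls.

## Working session

There is one attempt and no reset: what is moved stays moved. The work goes in short steps, Python scripts to look and compute and a tool call to move; the robot and the scene stay as the last step left them, time stands still between calls to the robot, and variables do not carry over. Pictures are saved under pics/ and viewed, on a budget of 10 in all, crops included, one or two more only if the job needs it, and the job is handed in when it is done.

Besides the shell and the picture viewer there is one more tool, called after "Emit:" as a command line: name --pt "numbers of a row" for each row, then --argument value for the rest. servo_tool: Moves the arm, as the interface text tells. Its arguments: {"type":"object","properties":{"motion":{"type":"array","items":{"type":"array","items":{"type":"number"}}},"grip_force":{"type":"number"}},"required":["motion"]}

```bash
mkdir -p pics; python3 - <<'E'
from rig import r
import cv2,numpy as np
s=r.sense();print(s)
for n in ("top","side"):
    cv2.imwrite(f"pics/{n}0.png",r.grab_frame(n)[:,:,::-1]);print(n,r.calibration(n))
print(r.calibration("wrist"))
a=cv2.imread("pics/top0.png");
cv2.imwrite("pics/top0b.png",cv2.resize(a,(800,600),interpolation=cv2.INTER_CUBIC))
E
```

```text
{'clock': 0.0, 'qpos': array([-1.21740898e+00,  3.53653184e-01,  1.63414672e+00,  2.72565423e-05,
        1.15520151e+00, -2.40643228e-03]), 'qvel': array([-0.00089881, -0.00103274, -0.00026885,  0.00054318, -0.00021656,
        0.00024216]), 'joint_efforts': array([ 1.78733728e-03, -6.05249119e+01, -3.42067945e+01,  1.14240804e-04,
        9.32550902e-03, -1.88357788e-06]), 'eef_pos': array([ 217.54564983, -585.40027772,  230.55315372]), 'tcp_rot': array([-1.57076802e+00,  1.40869997e-03, -1.21501355e+00]), 'contact_force': array([0.46536013, 0.09555205, 0.71248989]), 'wrist_torque': array([ 0.01920178, -0.01107921,  0.04684781]), 'opening': 0.9973637285382282}
top {'fx': 407.5478036688043, 'fy': 407.5478036688043, 'cx': 258.8532188314325, 'cy': 199.65777660553186, 'R': array([[ 0.01906182, -0.99977608,  0.00918929],
       [-0.98471837, -0.02036446, -0.17295961],
       [ 0.17310802, -0.00575193, -0.98488605]]), 't': array([ 29.29576439, 573.35277733, 717.64095602])}
side {'fx': 366.49284634079, 'fy': 366.49284634079, 'cx': 260.20808419259606, 'cy': 192.32106530395882, 'R': array([[ 0.98384138, -0.17897964,  0.00473479],
       [-0.12871877, -0.72544682, -0.67613489],
       [ 0.12444922,  0.66460003, -0.73676265]]), 't': array([-570.58811078,  163.60044814,  612.97855467])}
{'fx': 294.9595248937651, 'fy': 294.9595248937651, 'cx': 251.18275261417241, 'cy': 190.63684004939776, 'mount': array([[ 9.99999746e-01, -3.29828623e-04, -6.31802746e-04,
        -1.61100309e-02],
       [ 5.08164484e-04, -2.91604504e-01,  9.56538841e-01,
        -1.42136872e+02],
       [-4.99730415e-04, -9.56538920e-01, -2.91604262e-01,
         7.53705932e+01],
       [ 0.00000000e+00,  0.00000000e+00,  0.00000000e+00,
         1.00000000e+00]])}
```

View pics/top0b.png

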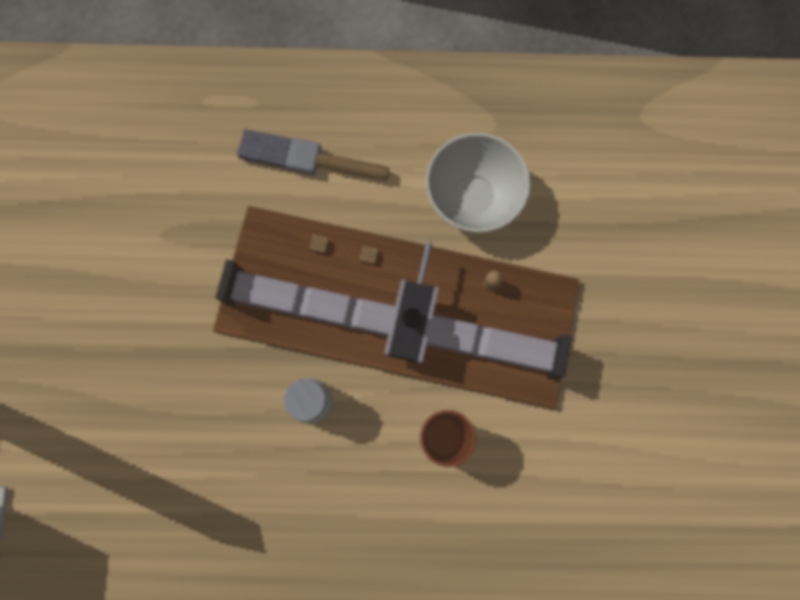

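View pics/side0.png

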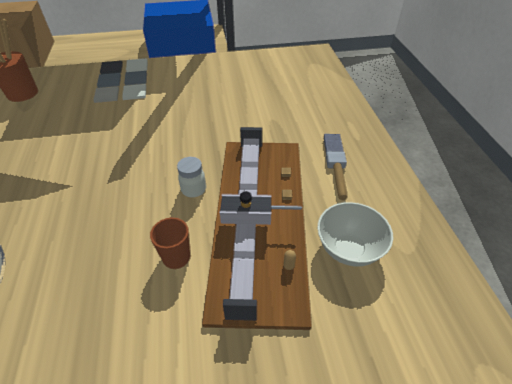

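The gauge runs left to right in the top view. The peg is at about (493,280), beside the right-hand (−y) notch at (478,340). The cursor is at (412,320) and the two stubs are at (319,243) and (369,255). So the target is notch_a, and the push is towards −y on cheek_left.

```bash
cat > h.py <<'E'
import numpy as np,cv2
from rig import r
def cast(n,uv,z):
    c=r.calibration(n);R,t=c["R"],c["t"]
    d=R.T@np.array([(uv[0]-c["cx"])/c["fx"],(uv[1]-c["cy"])/c["fy"],1]);o=-R.T@t
    return o+d*(z-o[2])/d[2]
E
python3 - <<'E'
from h import *
k=.64
f=lambda u,v,z:cast("top",(u*k,v*k),z)
a=cv2.imread("pics/top0.png")
hsv=cv2.cvtColor(a,cv2.COLOR_BGR2HSV);print("hsv board",hsv[int(380*k),int(520*k)],hsv[int(225*k),int(270*k)],"wood",hsv[300,350])
C=[f(248,207,12),f(580,280,12),f(558,408,12),f(214,331,12)]
for c in C:print(c.round(1))
print([np.linalg.norm(C[i]-C[(i+1)%4]).round(1) for i in range(4)])
y=(C[0]+C[3]-C[1]-C[2])[:2];yaw=np.arctan2(-y[0],y[1]);print("yaw",yaw)
ey=y/np.linalg.norm(y);ex=np.array([ey[1],-ey[0]])
O=np.mean(C,0)[:2]-25*ex;print("O",O,"ex",ex,"ey",ey)
for n,p in dict(peg=f(493,279,48),sta=f(319,240,22),stb=f(369,252,22),knob=f(413,317,93.5),pt=f(429,243,65),na=f(478,340,38),nb=f(352,308,38),nc=f(301,299,38),stL=f(228,282,62),stR=f(563,356,62),cup=f(448,437,75),jar=f(305,400,70)).items():
    d=p[:2]-O;print(n,p.round(1),"gauge",(d@ex).round(1),(d@ey).round(1))
E
```

```text
hsv board [ 13 136  94] [ 13 140  95] wood [ 18  89 163]
[713.6 246.5  12. ]
[ 625.5 -183.4   12. ]
[ 462.8 -151.5   12. ]
[550.1 279.1  12. ]
[np.float64(438.9), np.float64(165.8), np.float64(439.3), np.float64(166.7)]
yaw -0.20116547178602573
O [563.50586192  52.64686922] ex [ 0.97983437 -0.19981144] ey [0.19981144 0.97983437]
peg [616.1 -66.6  48. ] gauge 75.3 -106.4
sta [668.3 151.1  22. ] gauge 83.0 117.4
stb [653.9  87.   22. ] gauge 81.7 51.7
knob [559.4  31.1  93.5] gauge 0.3 -21.9
pt [654.9  12.8  65. ] gauge 97.5 -20.8
na [542.  -49.5  38. ] gauge -0.7 -104.3
nb [578.3 104.9  38. ] gauge 4.1 54.2
nc [588.3 167.8  38. ] gauge 1.2 117.8
stL [602.4 251.8  62. ] gauge -1.7 203.0
stR [ 521.9 -146.4   62. ] gauge -1.0 -203.3
cup [426.2 -11.   75. ] gauge -121.8 -89.8
jar [464.6 152.6  70. ] gauge -116.9 78.1
```

Board edges measure 439 × 166 mm and the points fall where they should (peg/notch at y≈-105, stubs by b and c), with about +3 mm offset along the rail. Next I'll move high over the +y side of the cursor, fingers shut, with the jaw axis along the rail.

Emit:
servo_tool --pt "-1 -0.515 0 0.57 0 3.19 0" --pt "-1 -0.515 0 0.57 0 3.19 0" --pt "-1 -0.515 0 0.57 0 3.19 0" --pt "-1 -0.515 0 0.57 0 3.19 0" --pt "-1 -0.515 0 0.57 0 3.19 0" --pt "-1 -0.515 0 0.57 0 3.19 0" --pt "-1 -0.515 0 0.57 0 3.19 0" --pt "-1 -0.515 0 0.57 0 3.19 0" --pt "-1 -0.515 0 0.57 0 3.19 0" --pt "-1 -0.515 0 0.57 0 3.19 0" --pt "-1 -0.515 0 0.57 0 3.19 0" --pt "-1 -0.515 0 0.57 0 3.19 0" --grip_force 40

```text
clock: 1.6
eef_pos: [563.4, 78.8, 231.1]
tcp_rot: [-1.571, -0.0, -1.771]
contact_force: [2.1, -0.8, -0.3]
opening: -0.004
```

Emit:
servo_tool --pt "-1 0 0 0 0 0 0" --pt "-1 0 0 0 0 0 0"

```text
clock: 1.85
eef_pos: [562.3, 76.7, 230.7]
tcp_rot: [-1.572, -0.001, -1.771]
contact_force: [0.1, -0.0, -0.4]
opening: 0.007
```

```bash
python3 - <<'E'
from h import *
s=r.sense();print(s["eef_pos"],s["tcp_rot"])
a=r.grab_frame("wrist");cv2.imwrite("pics/w1.png",a[:,:,::-1])
E
```

```text
[562.29070356  76.74514568 230.71798121] [-1.57208837e+00 -7.94132566e-04 -1.77066896e+00]
```

View pics/w1.png

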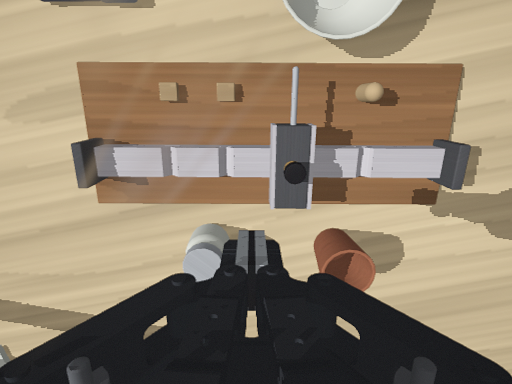

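The wrist view is square to the rail. The cursor's left top edge is at x≈271, notch_a at about (366,160), the peg top at (374,92), and the left and right end stops at (84,163) and (455,163).

```bash
cat >> h.py <<'E'
from scipy.spatial.transform import Rotation as Ro
def wcast(pos,rot,uv,z):
    c=r.calibration("wrist");M=c["mount"];T=Ro.from_euler("xyz",rot).as_matrix()
    o=T@M[:3,3]+pos;d=T@M[:3,:3]@np.array([(uv[0]-c["cx"])/c["fx"],(uv[1]-c["cy"])/c["fy"],1])
    return o+d*(z-o[2])/d[2]
O=np.array([563.5,52.65]);ex=np.array([.97983,-.19981]);ey=np.array([.19981,.97983])
def g(p):d=np.asarray(p)[:2]-O;return np.round([d@ex,d@ey],1)
E
python3 - <<'E'
from h import *
P=np.array([562.29,76.75,230.72]);W=[-1.57209,-.00079,-1.77067]
print("tcp",g(P))
for n,u,v,z in [("Lface top",271,125,70),("Lface bot",271,207,70),("Rface top",315,127,70),("na",366,160,38),("nb",228,161,38),("nc",170,161,38),("peg",374,92,46),("stLtop",75,143,62),("stLbot",78,187,62),("stRtop",467,143,62),("stRbot",463,188,62),("knob",294,173,93.5),("ptr",295,68,65),("bL",79,63,12),("bR",461,65,12),("bL2",99,203,12),("bR2",439,203,12)]:
    p=wcast(P,W,(u,v),z);print(n,p.round(1),g(p))
E
```

```text
tcp [-6.  23.4]
Lface top [609.   47.5  70. ] [45.6  4.1]
Lface bot [522.7  63.3  70. ] [-42.1   2.3]
Rface top [598.2   4.4  70. ] [ 43.7 -40.3]
na [545.5 -54.1  38. ] [   3.7 -108.2]
nb [576.  101.7  38. ] [ 2.5 50.6]
nc [589.3 167.2  38. ] [  2.4 117.4]
peg [618.7 -65.9  46. ] [  77.8 -105.1]
stLtop [631. 252.  62.] [ 26.3 208.8]
stLbot [584.9 266.6  62. ] [-21.8 213.9]
stRtop [ 549.  -151.4   62. ] [  26.6 -202.8]
stRbot [ 499.5 -147.6   62. ] [ -22.7 -209. ]
knob [561.7  35.   93.5] [  1.7 -17.7]
ptr [657.1  14.8  65. ] [ 99.2 -18.4]
bL [714.3 244.7  12. ] [109.4 218.3]
bR [ 626.4 -178.2   12. ] [ 107.7 -213.6]
bL2 [550.8 280.7  12. ] [-58.  220.9]
bR2 [ 462.9 -151.1   12. ] [ -57.8 -219.7]
```

Emit:
servo_tool --pt "-1 -0.022 0 0.007 0 0 0" --pt "-1 -0.022 0.05 0.007 0 0 0" --pt "-1 -0.022 0.1 0.007 0 0 0" --pt "-1 -0.022 0.14 0.007 0 0 0" --pt "-1 -0.022 0.165 0.007 0 0 0" --pt "-1 -0.022 0.178 0.007 0 0 0" --pt "-1 -0.022 0.178 0.007 0 0 0" --pt "-1 -0.022 0.178 0.007 0 0 0"

```text
clock: 2.9
eef_pos: [575.1, 97.0, 54.4]
tcp_rot: [-1.569, 0.001, -1.772]
contact_force: [-0.2, 0.1, 0.3]
opening: -0.002
```

```bash
python3 - <<'E'
from h import *
s=r.sense();print(s["eef_pos"],g(s["eef_pos"]),s["contact_force"],s["tcp_rot"])
a=r.grab_frame("side");cv2.imwrite("pics/s2.png",cv2.resize(a[100:340,130:430,::-1],None,fx=2.5,fy=2.5))
E
```

```text
[575.07602321  97.01686688  54.40185543] [ 2.5 45.8] [-0.17480432  0.06206502  0.32450292] [-1.56913871e+00  6.90103938e-04 -1.77214115e+00]
```

View pics/s2.png

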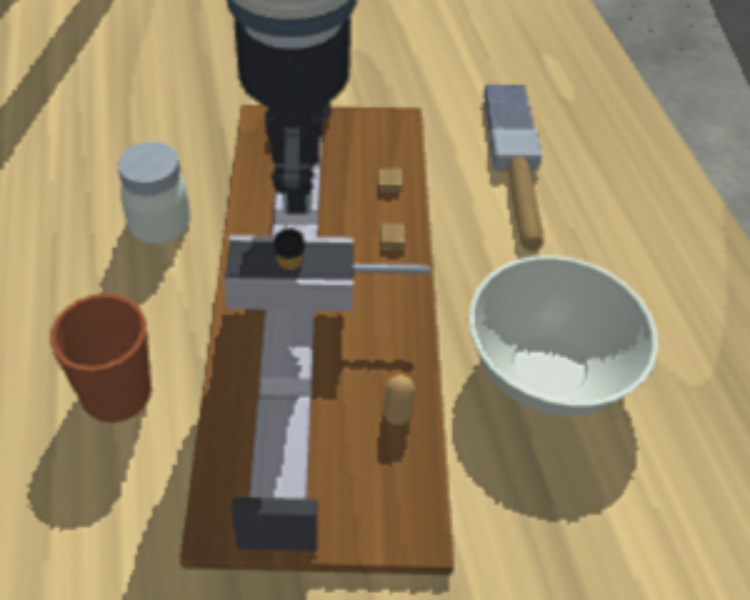

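The fingers stand over the rail behind the cursor, with nothing touching. To keep the finger linkage away from the knob, I'll raise to z≈60 and push off-centre at x≈-25. First I'll feel for the contact.

Emit:
servo_tool --pt "-1 0 -0.005 -0.014 0 0 0" --pt "-1 0 -0.005 -0.028 0 0 0" --pt "-1 0.01 -0.005 -0.028 0 0 0" --pt "-1 0.02 -0.005 -0.028 0 0 0" --pt "-1 0.026 -0.005 -0.028 0 0 0" --pt "-1 0.03 -0.005 -0.028 0 0 0" --pt "-1 0.034 -0.005 -0.028 0 0 0" --pt "-1 0.038 -0.005 -0.028 0 0 0"

```text
clock: 3.95
eef_pos: [539.4, 65.4, 58.3]
tcp_rot: [-1.57, 0.001, -1.772]
contact_force: [1.1, 5.6, -1.0]
opening: 0.004
```

```bash
python3 - <<'E'
from h import *
s=r.sense();print(s["eef_pos"],g(s["eef_pos"]),s["contact_force"],s["tcp_rot"])
a=r.grab_frame("wrist");cv2.imwrite("pics/w3.png",a[:,:,::-1])
E
```

```text
[539.4106782   65.44220277  58.2913933 ] [-26.2   7.7] [ 1.09618574  5.58040976 -0.96473686] [-1.57043109e+00  6.23469627e-04 -1.77185574e+00]
```

View pics/w3.png

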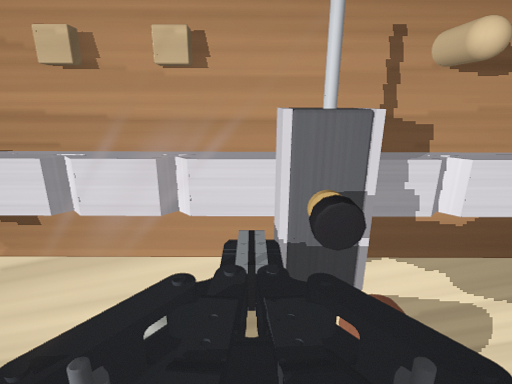

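```bash
python3 - <<'E'
from h import *
P=np.array([539.41,65.44,58.29]);W=[-1.57043,.00062,-1.77186]
for n,u,v,z in [("Lface",276.5,110,70),("Rface",383,110,70),("na",451,185,38),("nb",172,185,38),("nc",60,185,38),("knob",337,222,93.5),("peg",491,38,48)]:
    p=wcast(P,W,(u,v),z);print(n,p.round(1),g(p))
c=r.calibration("wrist");M=np.linalg.inv(c["mount"])
for q in [(14.5,0,0),(14.5,-30,0),(14.5,-40,0),(14.5,-50,0),(30,-60,0),(14.5,-30,11),(14.5,-45,11)]:
    x=M[:3,:3]@np.array(q)+M[:3,3];print(q,c["fx"]*x[0]/x[2]+c["cx"],c["fy"]*x[1]/x[2]+c["cy"])
E
```

```text
Lface [607.3  41.3  70. ] [45.2 -2.4]
Rface [598.2  -3.2  70. ] [ 45.2 -47.8]
na [545.1 -51.7  38. ] [   2.8 -105.9]
nb [577.  104.8  38. ] [ 2.9 53.8]
nc [589.9 167.6  38. ] [  2.9 117.9]
knob [561.9  27.3  93.5] [  3.5 -25.2]
peg [618.2 -64.1  48. ] [  76.9 -103.5]
(14.5, 0, 0) 279.63053008289774 247.4768875383857
(14.5, -30, 0) 285.96241880417693 280.0827209935926
(14.5, -40, 0) 288.74813663132204 294.4276748491215
(14.5, -50, 0) 292.01808292844163 311.2661458116705
(30, -60, 0) 341.4061854486156 331.28526608299615
(14.5, -30, 11) 286.8354389852754 257.7256215727012
(14.5, -45, 11) 291.4253592186641 277.90985224082016
```

The finger is pressing cheek_left: its face is about 10 mm ahead of the TCP and the force is 5.6 N. The knob is clear. About 81 mm remain, so I'll push 66 mm and then creep.

Emit:
servo_tool --pt "-1 0.006 0 0 0 0 0" --pt "-1 0.012 0 0 0 0 0" --pt "-1 0.018 0 0 0 0 0" --pt "-1 0.024 0 0 0 0 0" --pt "-1 0.03 0 0 0 0 0" --pt "-1 0.036 0 0 0 0 0" --pt "-1 0.042 0 0 0 0 0" --pt "-1 0.048 0 0 0 0 0" --pt "-1 0.054 0 0 0 0 0" --pt "-1 0.06 0 0 0 0 0" --pt "-1 0.063 0 0 0 0 0" --pt "-1 0.066 0 0 0 0 0"

```text
clock: 5.5
eef_pos: [525.9, 0.6, 58.3]
tcp_rot: [-1.571, 0.0, -1.772]
contact_force: [1.2, 4.9, -0.3]
opening: -0.005
```

```bash
python3 - <<'E'
from h import *
s=r.sense();print(s["eef_pos"],g(s["eef_pos"]),s["contact_force"],s["tcp_rot"])
a=r.grab_frame("wrist");cv2.imwrite("pics/w4.png",a[:,:,::-1])
E
```

```text
[525.87910516   0.55915012  58.29701521] [-26.5 -58.6] [ 1.24928653  4.87315575 -0.27853599] [-1.57088976e+00  1.68851867e-04 -1.77187390e+00]
```

View pics/w4.png

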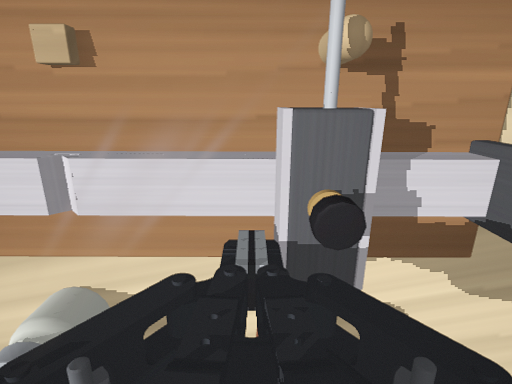

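The cursor is moving with the finger and the peg top now shows at (350,35), just ahead of the pointer. About 15 mm remain, so I'll creep.

Emit:
servo_tool --pt "-1 0.002 0 0 0 0 0" --pt "-1 0.004 0 0 0 0 0" --pt "-1 0.006 0 0 0 0 0" --pt "-1 0.006 0 0 0 0 0"

```text
clock: 6.05
eef_pos: [524.7, -5.7, 58.3]
tcp_rot: [-1.571, -0.0, -1.772]
contact_force: [-0.0, 0.5, -0.4]
opening: 0.003
```

Emit:
servo_tool --pt "-1 0.001 0 0 0 0 0" --pt "-1 0.001 0 0 0 0 0"

```text
clock: 6.3
eef_pos: [524.5, -6.4, 58.3]
tcp_rot: [-1.571, -0.0, -1.772]
contact_force: [0.3, -0.1, 0.2]
opening: -0.001
```

Emit:
servo_tool --pt "-1 0.001 0 0 0 0 0" --pt "-1 0.001 0 0 0 0 0"

```text
clock: 6.55
eef_pos: [524.3, -7.3, 58.3]
tcp_rot: [-1.571, -0.0, -1.772]
contact_force: [0.7, 0.6, 0.7]
opening: 0.006
```

Emit:
servo_tool --pt "-1 0.001 0 0 0 0 0" --pt "-1 0.001 0 0 0 0 0"

```text
clock: 6.8
eef_pos: [524.1, -8.3, 58.3]
tcp_rot: [-1.571, 0.0, -1.772]
contact_force: [-0.5, 0.1, -0.7]
opening: 0.0
```

The force fell to zero while the finger advanced 3 mm more, so the pin has pulled the cursor in. I'll back off along the rail, then lift and look.

Emit:
servo_tool --pt "-1 -0.012 0 0 0 0 0" --pt "-1 -0.03 0 0 0 0 0" --pt "-1 -0.05 0 0 0 0 0" --pt "-1 -0.05 -0.04 0 0 0 0" --pt "-1 -0.05 -0.09 0 0 0 0" --pt "-1 -0.05 -0.14 0 0 0 0" --pt "-1 -0.05 -0.16 0 0 0 0" --pt "-1 -0.05 -0.16 0 0 0 0" --pt "-1 -0.05 -0.16 0 0 0 0"

```text
clock: 7.92
eef_pos: [533.5, 41.4, 217.1]
tcp_rot: [-1.572, -0.0, -1.771]
contact_force: [-0.4, 0.5, -0.1]
opening: 0.002
```

```bash
python3 - <<'E'
from h import *
s=r.sense();print(list(s["eef_pos"]),list(s["tcp_rot"]),s["contact_force"])
a=r.grab_frame("wrist");b=r.grab_frame("side");cv2.imwrite("pics/side5.png",b[:,:,::-1])
cv2.imwrite("pics/w5.png",a[:,:,::-1])
cv2.imwrite("pics/s5.png",cv2.resize(b[120:340,140:420,::-1],None,fx=2.6,fy=2.6))
E
```

```text
[np.float64(533.5054090464946), np.float64(41.41841432173805), np.float64(217.1344958584053)] [np.float64(-1.5722932295534946), np.float64(-0.00034354903449029806), np.float64(-1.7710799368102972)] [-0.40143872  0.4970545  -0.12297188]
```

View pics/w5.png

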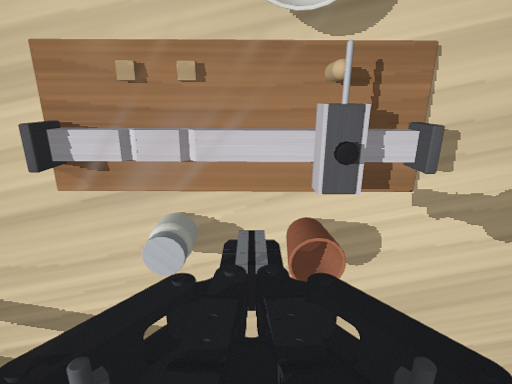

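View pics/s5.png

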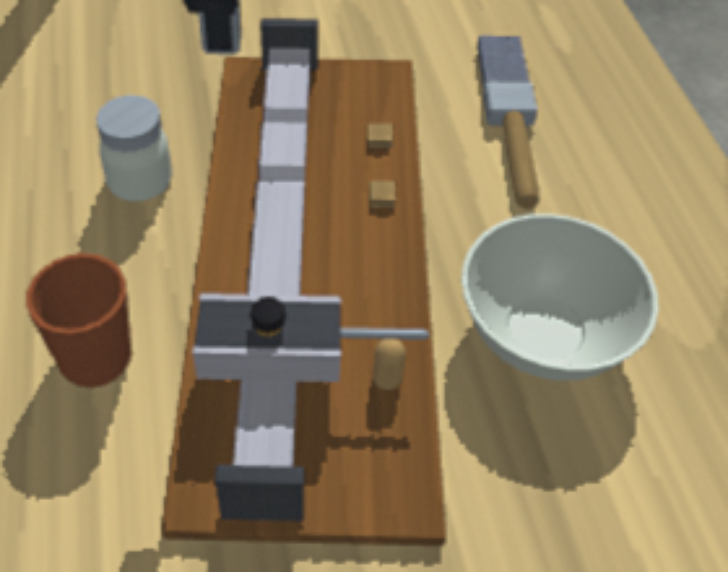

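The knob now sits low on the cursor with hardly any brass showing. The pointer at (349,42) lies by the peg top at (340,70). I'll check both by rays.

```bash
python3 - <<'E'
from h import *
P=np.array([533.505,41.418,217.134]);W=[-1.57229,-.00034,-1.77108]
for n,u,v,z in [("Lface",318.5,105,70),("Rface",369.5,105,70),("knob",346.5,153,86.5),("ptr",350,42,65),("peg",343,70,46),("nb",185,145,38),("nc",127,145,38)]:
    p=wcast(P,W,(u,v),z);print("wrist",n,g(p))
S=lambda u,v,z:g(cast("side",(140+u/2.6,120+v/2.6),z))
print("side ptr",S(427,334,65),"peg",S(390,350,47))
for z in (86.5,93.5):print("side knob z",z,S(268,313,z), "wrist",g(wcast(P,W,(346.5,153),z)))
# bystanders unchanged: side picture difference away from the gauge
a=cv2.imread("pics/side0.png").astype(int);b=cv2.imread("pics/side5.png").astype(int);d=abs(a-b).max(2)
for n,(x0,y0,x1,y1) in dict(cup=(148,214,195,272),jar=(176,155,208,198),bowl=(314,202,396,270),brush=(320,130,350,200)).items():print(n,(d[y0:y1,x0:x1]>40).mean().round(4))
E
```

```text
wrist Lface [ 43.9 -79.7]
wrist Rface [  44.  -127.7]
wrist knob [   1.3 -105. ]
wrist ptr [  98.6 -105.6]
wrist peg [  76.8 -106.9]
wrist nb [ 1.6 55.6]
wrist nc [  1.6 118.6]
side ptr [  99.2 -109.2] peg [  77.2 -109.8]
side knob z 86.5 [   0.5 -110.8] wrist [   1.3 -105. ]
side knob z 93.5 [   0.9 -115.7] wrist [   2.5 -102.8]
cup 0.0
jar 0.0
bowl 0.0
brush 0.0
```

```bash
python3 -c "
from rig import r
print(r.sense()['clock']);print(r.sign_off())"
```

```text
8.025
the job is handed in; nothing more can be done
None
```

I pushed the cursor towards −y with the outside of the shut fingers on cheek_left. It went into notch_a, the notch beside the tall peg, with no other notch on the way. I handed the job in at 8.0 s; no verdict was reported.

- **Snap-in:** the push force fell from about 5 N to zero near the notch and stayed there while the finger advanced about 3 mm more. The fingers were then backed off and lifted clear.
- **Position:** the pointer lies within about 1 mm of the peg along the rail in both views (wrist +1.3 mm, side +0.6 mm).
- **Pin:** the side view fits the knob at its seated height (top 86.5 mm), not the riding height of 93.5 mm. The pin joint itself cannot be read, so this is inferred.
- **Bystanders:** the cup, jar, bowl and brush show no change between the first and last side pictures.
- **Disagreement:** the wrist and side views differ by 3–6 mm in absolute position along the rail. I therefore relied on the position of the pointer relative to the peg in each view.

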